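Clamp a lock cylinder in the holding fixture

ROBOT

A 6-joint arm with a two-finger parallel gripper is mounted at the origin on a cart in front of the work surface, level with it; the furniture and walls round the work are solid. World frame = base frame: x ahead of the robot, y to its left, z up, the work surface at z = 0. Lengths are in mm, angles in rad, forces in N, time in s.
With the tool pointing down it reaches from about 350 to 775 mm from the base axis. Payload 7.3 kg.
Tool frame: the origin (TCP) lies between the finger pads; the fingertips stand 17 mm ahead of it and the grasp point (between the pads) lies 2 mm behind it (manip.tcp_to_tips is the distance from the TCP to the fingertips, in mm); z points along the fingers, y is the line along which they close (so a half turn about z gives the same grasp; the last joint's range is limited). The gripper opens to 92 mm and grips with 3 to 60 N. Pads are 19 mm wide; open, the fingers measure 130 mm over their backs; the gripper's body (75 mm by 190 mm) begins 47 mm behind the grasp point.
Start: joints at [1.073, 0.342, 1.524, -0, 1.275, -0.146], TCP at [180.894, 492.87, 243.741] pointing down, gripper open.
Joint ranges: [-2.53, 2.53], [-0.77, 2.02], [0.04, 2.7], [-1, 4.14], [0.28, 2.66], [-3.11, 3.11]. Speed limits (rad/s): [2.57, 2.57, 3.14, 3.14, 3.14, 3.14].

INTERFACE

Orientations are given as a 3x3 rotation matrix whose columns are the frame's x, y, z axes.
In Python, from workcell import manip gives the robot as it stands. The module is installed in compiled form; this text tells all that it offers.
- The arm moves only by the tool jog_arm, never from a script. Its argument "motion" is a list that holds one entry, the list of rows, each a list of 4 numbers: the shift along the tool's x, y, z in mm, then the turn about the tool's z in rad. In form: [[[x, y, z, roll], ...]]. A call has exactly 5 rows; each row is the pose to reach, as a shift and turn from the pose commanded when the call began, along the tool's axes at that moment; what a row does not reach only later rows make up. A row lasts 1/12 s, in which the tool goes at most 41.7 mm and 7.16 degrees, less where a joint would pass 70% of its speed; a pose out of reach is approached as far as the arm can. A call with a gripper value outside its range is refused whole. "grip" is the opening in per cent of the stroke, from 0 (shut) to 100 (fully open), set as the call begins (left out, the last holds). The fingers move at their own pace and stop on an object; "squeeze" is the grip in N (left out, the last holds). Time passes only in rows, so rows that repeat a pose let the fingers close, or fill a call up. It gives the time, the measured TCP pose, the force, the opening and the grip force at its end, in the units of the state.
- manip.get_state(): the state, without advancing time (a new reading comes with each control period).
- manip.grab_frame(name): name is "side" or "top"; returns a dict with "image" (480x640x3 uint8, red, green, blue), "camera_matrix" (3x3 intrinsics, pixels), "distortion" ([k1, k2, p1, p2, k3] as OpenCV has them; the pictures are not rectified), "origin" and "rotation" of the camera in the world. Camera axes: x right, y down, z forward; pixel columns grow to the right and rows downward; lengths in mm; the calibration is good to about 2 mm. A picture is of the moment at which its call begins. There is no depth.
- manip.job_done(): hands the job in; it is judged then, once.
Trained networks look in the newest picture that a camera, given by its name, has taken for a name from the list of things; names that differ only in an ending like _2 or _b are one class to them, and where a whole thing is asked for, a point or a joint stands for the part that bears it (a point fixed in the world has none). Each returns a list of dicts, best first, with "conf" (0 to 1); they miss things now and then, are a little off and sometimes report something else, mostly with a low value. They report only what shows in the picture. A call takes as long as a camera call.
- manip.find_in(target, camera): "centre" ([column, row] as shares, 0 to 1, of the picture: columns of its width, rows of its height, amid what is visible of it).
- manip.pinpoint(target, camera): "centre" ([column, row] as shares, 0 to 1, of the picture: columns of its width, rows of its height: a listed point, or the origin of a listed thing).
The state is a dict: "time_s": time; "joint_positions": joint angles; "joint_vel": joint speeds; "joint_torque": joint torques, N m; "tcp_pos": TCP position; "ee_rot": TCP orientation; "ft_force": force on the tool from outside, world axes, zero at the start; "torque": the same for the moment, N m; "opening": finger opening in mm; "gripper_force": force on a finger pad.
Only numpy, scipy, OpenCV 4.12 (cv2) and the standard library are available. Lean on these libraries where they do the work, as an engineer would, in place of code of your own. Each camera call takes 0.05 s, during which the arm holds its last target. There are 200 camera calls.

TASK

The brass lock cylinder lying loose in the nest of the holding fixture has to be clamped for filing. With the fingertips, push it along its nest until its end is fully home against the stop block; then push the toggle clamp's lever over and down past its dead point until it snaps into lock, with the rubber foot pressing on the cylinder. Do not pick up the cylinder, leave the other things where they lie, and finish with the hand clear.

Things in the scene. Friction and masses are not known exactly. Their poses are not given: they have to be found in the camera images.
- fixture: Holding fixture, fixed: grey plate, upper face 13 mm above the bench, with a nest, a stop block and a steel toggle clamp. Origin on the bench surface, in the plane in which clamp arm and lever swing; x along the nest towards the stop block, y from the nest to the lever's side, z up. Plate: x -74 to 34, y -78 to 58 mm. The clamp fills x -23 to 23, y -14 to 56 mm, its cheeks 72 mm high.
- work_cylinder: The brass lock cylinder in the nest (loose, 0.12 to 0.24 kg, lying on its side): 68 mm long along its own y axis, 32 mm wide, 17 mm thick, so it stands 11 mm above the rails. Origin in the middle of its underside; its -y end points at the stop block. At the start its end is 12 to 30 mm short of the stop, not properly under the clamp's foot.
- near_end (a point): Middle of the cylinder's end face away from the stop block (the end to push), 8.5 mm above its underside.
- far_end (a point): Middle of the cylinder's end face towards the stop block, 8.5 mm above its underside; it is home when this lies at the stop face.
- stop_face (a point): Point on the stop block's face that the cylinder's end must meet, 8.5 mm above the plate, at fixture x = 16, y = -50 mm (the nest's centre line). The block is 14 mm high on the plate. The nest has two steel rails with inner faces 35 mm apart, 8 mm wide, 6 mm high on the plate, from x -72 to 15 mm; it is open above and at its -x end.
- clamp_foot: Rubber-tipped sprung spindle at the end of the clamp's arm, tip 14 mm across. Clamped, it presses straight down on the cylinder's top at fixture x = 0, y = -50 mm (16 mm from the stop). The origin is the arm's pivot, not the tip.
- foot_face (a point): Centre of the face of the rubber tip. With the clamp open the arm stands up and this point is 65 to 80 mm above the bench; clamped, it lies on the cylinder's top, 30 mm above the bench.
- clamp_lever (a joint): Lever angle, rad: 0 open (starts at 0 to 0.3), grip 80 degrees above level; grows as the lever swings towards the fixture's +y and down. Up to 0.87 only light friction (0.06 N m), it stays where left; then the foot is squeezed and it springs back if let go (peak 5 N at the grip). Dead point 1.22; beyond it snaps by itself to its stop at 1.344, grip 3 degrees above level, and stays locked.
- lever_pivot (a point): Fixed axis of the lever, parallel to the fixture's x axis, at fixture x = 0, y = 43 mm, 63 mm above the bench. The straight grip lies on a line through this axis, at (1.396 rad - joint value) above the fixture's +y direction.
- lever_grip (a point): Point on the centre line of the lever's round black grip, 75 mm from the lever's axis. The grip is 17 mm across and reaches from 30 to 100 mm from the axis; below it is a flat steel shank 17.5 mm wide.
- spare_cylinder: Bystander: a second, equal brass lock cylinder lying on the bench beside the fixture, on the side of the nest, 32 x 68 x 17 mm. Origin in the middle of its underside.
- padlock: Bystander: shut brass padlock lying on the bench on the lever's side of the fixture, 63 x 42 x 19 mm. Origin in the middle of its underside.
- mortice_key: Bystander: brass mortice key lying on the bench behind the fixture's nest side, 84 x 31 x 11 mm. Origin in the middle of its underside.
- hex_key: Bystander: small hexagon key lying on the fixture's base plate in front of the clamp, 28 x 77 x 5 mm. Origin in the middle of its underside.
- plug_follower: Bystander: brass rod 13 mm thick, 100 mm long, lying on the bench to the right. Origin in the middle of its underside.
- caliper: Bystander: steel caliper, 56 x 200 x 9 mm, lying on the bench to the left. Origin in the middle of its underside.
- pin_tin: Bystander: round tin 46 mm across, 32 mm high, standing on the bench to the left. Origin in the middle of its underside.

How it is judged (in metres and radians):
On the way, in this order (a step that is already met when the one before it is completed fails the run):
1. the cylinder's end is home against the stop block while the clamp is still open (x of far_end in the frame of fixture above 0.0125 m and value of joint clamp_lever below 0.8 rad), for 0.2 s.
2. the lever is past its dead point and locked, the foot pressing on the cylinder (value of joint clamp_lever above 1.3 rad and contact force between clamp_foot and work_cylinder above 10 N), for 0.2 s.
At the end, for the whole second after the job is handed in: The cylinder lies flat in its nest with its end within 3.5 mm of the stop block, the lever is locked (joint above 1.30 rad, past the dead point at 1.22), the foot presses on the cylinder with more than 10 N, and all is at rest (all of step 2 and x of far_end in the frame of fixture above 0.0125 m and z of work_cylinder in the frame of fixture between 0.0105 and 0.0155 m and angle between work_cylinder's own z axis and vertical below 0.06 rad and linear speed of work_cylinder below 0.01 m/s); the robot touches nothing.
It fails at once if the lock cylinder is picked up (raised more than 8 mm off the nest's floor) (z of work_cylinder in the frame of fixture above 0.021 m).
It fails at once if another thing on the bench or on the fixture is disturbed (moved more than 20 mm) (distance of any of spare_cylinder, padlock, mortice_key, hex_key, plug_follower, caliper, pin_tin from where it was at the start of the episode above 0.02 m).
It also fails if it takes over 42 s, if anything falls off the work surface, if the arm or the gripper's body presses on something with over 40 N, if the wrist force passes 120 N, or if a joint passes its speed limit or range.

## Working session

There is one attempt and no reset: what is moved stays moved. The work goes in short steps, Python scripts to look and compute and a tool call to move; the robot and the scene stay as the last step left them, time stands still between calls to the robot, and variables do not carry over. Pictures are saved under pics/ and viewed, at most 10 in all, crops included, and the job is handed in when it is done.

Besides the shell and the picture viewer there is one more tool, called after "Call:" as name(argument=value, ...) on one line, values as JSON. jog_arm: Moves the arm, as the interface text tells. Its arguments: {"type":"object","properties":{"motion":{"type":"array","items":{"type":"array","items":{"type":"array","items":{"type":"number"}}}},"grip":{"type":"number"},"squeeze":{"type":"number"}},"required":["motion"]}

```bash
mkdir -p pics
cat > h.py <<'E'
import numpy as np, cv2
from workcell import manip
def pix(f,c):
    return np.array([c[0]*640,c[1]*480])
def ray(f,uv):
    p=cv2.undistortPoints(np.array([[uv]],float),np.array(f["camera_matrix"]),np.array(f["distortion"]))[0,0]
    d=np.array(f["rotation"])@np.array([p[0],p[1],1]); return np.array(f["origin"]),d/np.linalg.norm(d)
def atz(f,uv,z):
    o,d=ray(f,uv); return o+d*(z-o[2])/d[2]
def proj(f,P):
    R=np.array(f["rotation"]); t=-R.T@np.array(f["origin"])
    return cv2.projectPoints(np.array(P,float).reshape(-1,3),cv2.Rodrigues(R.T)[0],t,np.array(f["camera_matrix"]),np.array(f["distortion"]))[0][:,0]
E
python3 - <<'E'
from h import *
F={}
for c in("top","side"):
    F[c]=manip.grab_frame(c); cv2.imwrite(f"pics/{c}0.png",F[c]["image"][:,:,::-1]); print(c,F[c]["origin"],np.array(F[c]["rotation"]).round(2).tolist())
Z=dict(fixture=0,near_end=21.5,far_end=21.5,stop_face=21.5,lever_pivot=63,lever_grip=130,foot_face=72,work_cylinder=13,spare_cylinder=0,padlock=0,mortice_key=0,hex_key=13,plug_follower=0,caliper=0,pin_tin=0)
for n,z in Z.items():
    for c in F:
        r=manip.pinpoint(n,c)[:2]
        print(n,c,[(round(q["conf"],2),pix(0,q["centre"]).round().tolist(),atz(F[c],pix(0,q["centre"]),z).round().tolist()) for q in r])
s=manip.get_state(); print(s["time_s"],s["ee_rot"],s["opening"])
E
```

```text
top [ 414.46272433  -87.42122997 1183.11798785] [[0.0, -1.0, 0.04], [-1.0, -0.0, -0.01], [0.01, -0.04, -1.0]]
side [ 270.32074371 1268.86251555  697.4278604 ] [[-0.99, -0.03, 0.13], [-0.13, 0.4, -0.91], [-0.02, -0.91, -0.4]]
fixture top [(0.64, [363.0, 238.0], [462.0, -241.0, 0.0]), (0.22, [349.0, 239.0], [459.0, -205.0, 0.0])]
fixture side [(0.81, [332.0, 244.0], [452.0, -259.0, -0.0])]
near_end top [(0.66, [383.0, 266.0], [386.0, -292.0, 22.0])]
near_end side [(0.65, [345.0, 244.0], [399.0, -213.0, 22.0]), (0.58, [353.0, 234.0], [380.0, -303.0, 22.0])]
far_end top []
far_end side [(0.43, [336.0, 232.0], [444.0, -316.0, 22.0]), (0.35, [352.0, 235.0], [383.0, -296.0, 22.0])]
stop_face top [(0.87, [386.0, 235.0], [469.0, -299.0, 22.0]), (0.39, [384.0, 253.0], [420.0, -294.0, 22.0])]
stop_face side [(0.85, [330.0, 234.0], [462.0, -299.0, 22.0])]
lever_pivot top [(0.87, [349.0, 237.0], [462.0, -198.0, 63.0]), (0.52, [359.0, 261.0], [400.0, -222.0, 63.0])]
lever_pivot side [(0.94, [330.0, 234.0], [449.0, -200.0, 63.0])]
lever_grip top [(0.54, [351.0, 242.0], [448.0, -196.0, 130.0])]
leve
[... 754 characters left out ...]
.0])]
hex_key side []
plug_follower top [(0.62, [475.0, 262.0], [398.0, -547.0, 0.0])]
plug_follower side [(0.57, [353.0, 235.0], [384.0, -343.0, 0.0]), (0.42, [349.0, 215.0], [412.0, -550.0, 0.0])]
caliper top [(0.87, [235.0, 260.0], [402.0, 100.0, 0.0]), (0.52, [407.0, 209.0], [541.0, -360.0, 0.0])]
caliper side [(0.58, [337.0, 297.0], [395.0, 104.0, 0.0]), (0.46, [329.0, 232.0], [475.0, -360.0, 0.0])]
pin_tin top [(0.68, [137.0, 234.0], [473.0, 367.0, 0.0])]
pin_tin side [(0.79, [298.0, 353.0], [461.0, 368.0, 0.0])]
1.6 [[-9.38753620e-01  3.44589085e-01  5.66845054e-05]
 [ 3.44589088e-01  9.38753619e-01  5.48649515e-05]
 [-3.43069212e-05  7.10375339e-05 -9.99999997e-01]] 91.81009496226326
```

View pics/top0.png

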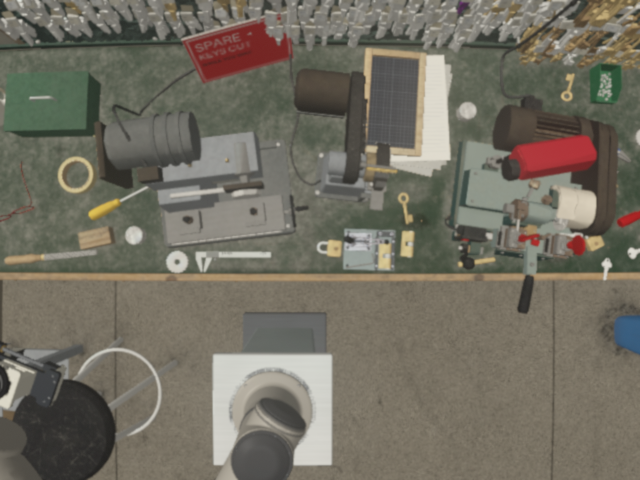

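View pics/side0.png

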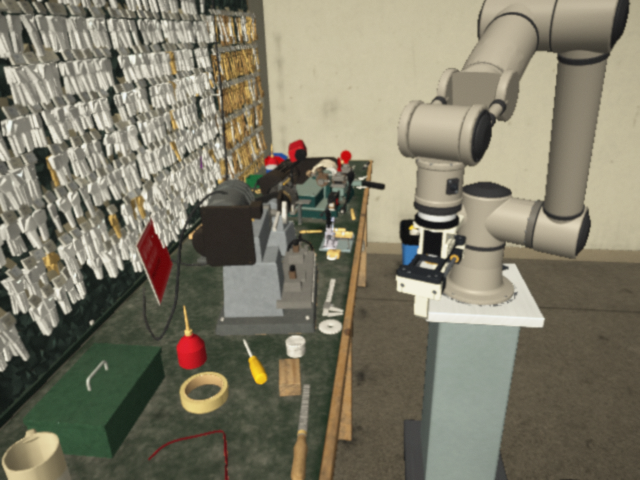

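The top view shows the fixture at about px (370, 250), with the nest at column ~385 and the lever around column 350. I'll enlarge that area.

Run:
```python
import cv2
a=cv2.imread("pics/top0.png")[215:285,310:430]
b=cv2.imread("pics/side0.png")[200:270,290:390]
a=cv2.resize(a,None,fx=6,fy=6,interpolation=cv2.INTER_CUBIC);cv2.imwrite("pics/a.png",a)
b=cv2.resize(b,None,fx=8,fy=8,interpolation=cv2.INTER_CUBIC);cv2.imwrite("pics/b.png",b)
```

```text
(no output)
```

View pics/a.png

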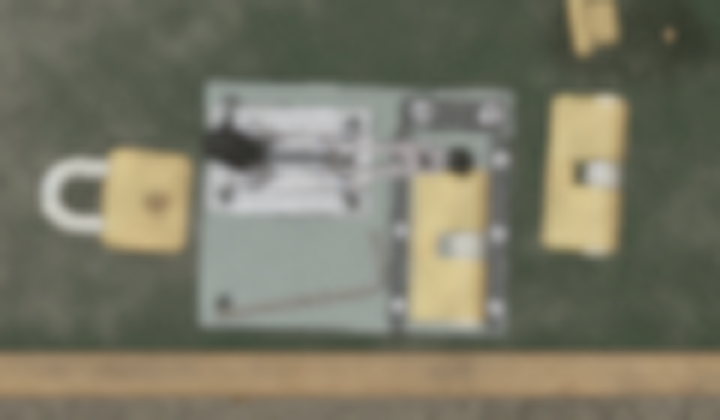

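View pics/b.png

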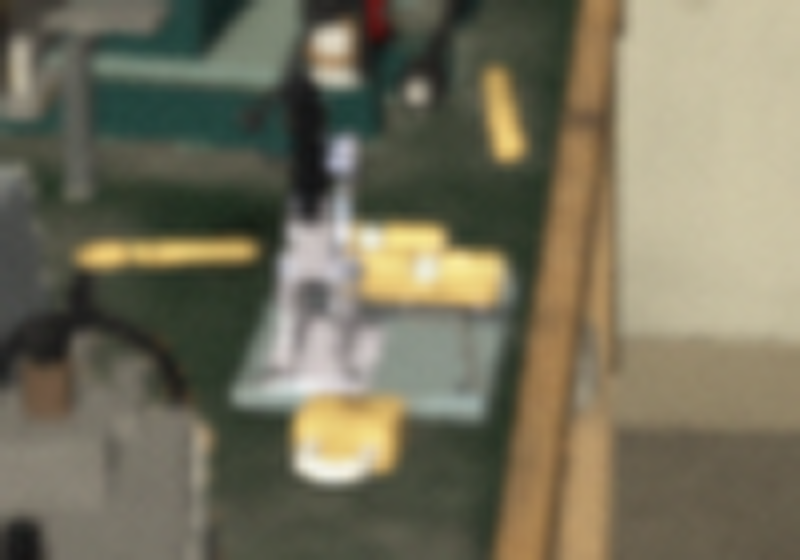

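The crops show the plate corners at (207,82), (513,93), (507,333) and (198,328). The cylinder spans about (413..488, 170..322), the foot is at (460,160), and the lever grip is near (235,145), nearly upright. Next I'll fit the fixture pose.

```bash
cat >> h.py <<'E'
def fit(A,B):
    A=np.array(A,float);B=np.array(B,float)
    a=A-A.mean(0);b=B-B.mean(0)
    th=np.arctan2((a[:,0]*b[:,1]-a[:,1]*b[:,0]).sum(),(a*b).sum())
    R=np.array([[np.cos(th),-np.sin(th)],[np.sin(th),np.cos(th)]]); return th,R,B.mean(0)-R@A.mean(0)
E
python3 - <<'E'
from h import *
f=manip.grab_frame("top")
C=lambda l,z:np.array([atz(f,np.array(p)/6+[310-.42,215-.42],z)[:2] for p in l])
A=[(34,58),(34,-78),(-74,-78),(-74,58)]
B=C([(207,82),(513,93),(507,333),(198,328)],13)
th,R,t=fit(A,B); print("yaw",th,"origin",t.round(1),"res",(B-(np.array(A)@R.T+t)).round(1).tolist())
cy=C([(413,170),(488,170),(483,322),(412,320)],30)
print("cyl in fixture",((cy-t)@R).round(1).tolist())
for n,p,z in(("stop",(386,235),21.5),("pivot",(349,237),63),("near",(383,266),21.5),("cyl",(385,255),13),("foot",(387,241),72)):
    print(n,((atz(f,np.array(p,float),z)[:2]-t)@R).round(1))
print("side",((np.array([[462,-299],[449,-200]])-t)@R).round(1))
for q in ((-140,-50),(-52,-50),(0,43),(0,56),(0,117)):print(q,(R@q+t).round(1))
E
```

```text
yaw -0.028790456400151977 origin [ 451.4 -246.6] res [[0.1, -0.2], [-0.6, -0.4], [1.0, -0.3], [-0.6, 0.9]]
cyl in fixture [[-2.6, -31.8], [-1.7, -64.8], [-68.0, -64.1], [-68.0, -33.0]]
stop [ 19.2 -52.9]
pivot [ 9. 49.]
near [-62.8 -46.9]
cyl [-33.7 -53. ]
foot [  1.4 -46.6]
side [[ 12.1 -52.1]
 [ -3.8  46.5]]
(-140, -50) [ 310.  -292.6]
(-52, -50) [ 398.  -295.1]
(0, 43) [ 452.7 -203.6]
(0, 56) [ 453.  -190.6]
(0, 117) [ 454.8 -129.6]
```

Call:
jog_arm(motion=[[[-27, -28, -10, -0.065], [-54, -56, -20, -0.13], [-81, -84, -30, -0.195], [-108, -112, -40, -0.26], [-135, -140, -50, -0.323]]], grip=0, squeeze=20)

```text
time_s: 2.07
tcp_pos: [259.5, 313.3, 294.2]
ee_rot: [[-1.0, 0.025, 0.0], [0.025, 1.0, 0.0], [-0.0, 0.0, -1.0]]
ft_force: [0.7, 0.7, 0.2]
opening: 62.8
gripper_force: 0.0
```

Call:
jog_arm(motion=[[[-18, -36, 0, 0], [-36, -72, 0, 0], [-54, -108, 0, 0], [-72, -144, 0, 0], [-90, -180, 0, 0]]])

```text
time_s: 2.48
tcp_pos: [344.4, 130.6, 294.1]
ee_rot: [[-1.0, 0.029, 0.001], [0.029, 1.0, 0.0], [-0.001, 0.0, -1.0]]
ft_force: [1.7, 1.1, -0.0]
opening: 29.7
gripper_force: 0.0
```

Call:
jog_arm(motion=[[[-2, -41, 0, 0], [-4, -82, 0, 0], [-6, -123, 0, 0], [-8, -164, 0, 0], [-10, -205, 0, 0]]])

```text
time_s: 2.9
tcp_pos: [347.7, -74.7, 294.0]
ee_rot: [[-1.0, 0.029, 0.001], [0.029, 1.0, -0.0], [-0.001, -0.0, -1.0]]
ft_force: [0.9, 0.7, 0.6]
opening: 0.9
gripper_force: 0.0
```

Call:
jog_arm(motion=[[[0, -41, 0, 0], [0, -82, 10, 0], [0, -123, 30, 0], [0, -164, 50, 0], [0, -205, 70, 0]]])

```text
time_s: 3.32
tcp_pos: [342.1, -268.7, 228.6]
ee_rot: [[-1.0, 0.03, 0.001], [0.03, 1.0, -0.001], [-0.001, -0.001, -1.0]]
ft_force: [0.1, 0.7, 0.4]
opening: 1.1
gripper_force: 0.0
```

Call:
jog_arm(motion=[[[-4, -15, 25, 0], [-8, -23, 55, 0], [-8, -24, 90, 0], [-8, -24, 125, 0], [-8, -24, 150, 0]]])

```text
time_s: 3.73
tcp_pos: [349.2, -290.3, 76.6]
ee_rot: [[-1.0, 0.029, -0.001], [0.029, 1.0, 0.002], [0.001, 0.002, -1.0]]
ft_force: [1.3, 0.2, 0.1]
opening: 0.6
gripper_force: 0.0
```

Run:
```python
from h import *
s=manip.get_state();print(s["tcp_pos"],s["time_s"])
for c in("top","side"):
    f=manip.grab_frame(c); im=f["image"][:,:,::-1]
    tip=proj(f,np.array(s["tcp_pos"])+[0,0,-17])[0];print(c,tip)
    a=im[205:275,325:425] if c=="top" else im[195:265,290:390]
    cv2.imwrite(f"pics/{c}1.png",cv2.resize(a,None,fx=4,fy=4,interpolation=cv2.INTER_CUBIC))
cv2.imwrite("pics/c1.png",np.hstack([cv2.imread("pics/top1.png"),cv2.imread("pics/side1.png")]))
```

```text
[ 349.1629841  -290.29675284   76.64551765] 3.7333
top [385.14543036 281.33461328]
side [361.28245418 225.70638502]
```

View pics/c1.png

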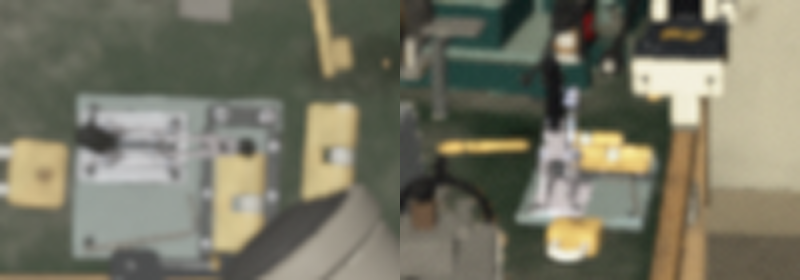

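The side view puts the fingertip at px (361,226), as projected, in line with the nest and short of the near end. The fixture hasn't moved. Next I lower the hand and push.

Call:
jog_arm(motion=[[[0, -2, 15, 0], [0, -2, 28, 0], [0, -2, 38, 0], [0, -2, 38, 0], [-6, -2, 38, 0]]])

```text
time_s: 4.25
tcp_pos: [355.9, -293.2, 42.3]
ee_rot: [[-1.0, 0.029, 0.0], [0.029, 1.0, -0.0], [-0.0, -0.0, -1.0]]
ft_force: [0.7, -0.5, 0.5]
opening: 0.4
gripper_force: 0.0
```

Call:
jog_arm(motion=[[[-3, 0, 0, 0], [-6, 0, 0, 0], [-9, 0, 0, 0], [-12, 0, 0, 0], [-15, 0, 0, 0]]])

```text
time_s: 4.67
tcp_pos: [371.3, -293.4, 41.4]
ee_rot: [[-1.0, 0.029, 0.0], [0.029, 1.0, -0.0], [-0.0, -0.0, -1.0]]
ft_force: [-1.4, 0.3, 1.6]
opening: 0.5
gripper_force: 0.9
```

Call:
jog_arm(motion=[[[-2, 0, 0, 0], [-4, 0, 0, 0], [-6, 0, 0, 0], [-8, 0, 0, 0], [-10, 0, 0, 0]]])

```text
time_s: 5.08
tcp_pos: [381.0, -293.6, 41.1]
ee_rot: [[-1.0, 0.029, -0.0], [0.029, 1.0, 0.0], [0.0, 0.0, -1.0]]
ft_force: [-2.1, -0.0, 2.1]
opening: 0.4
gripper_force: 0.9
```

Call:
jog_arm(motion=[[[-2, 0, 0, 0], [-3, 0, 0, 0], [-4, 0, 0, 0], [-5, 0, 0, 0], [-6, 0, 0, 0]]])

```text
time_s: 5.5
tcp_pos: [387.0, -293.8, 41.1]
ee_rot: [[-1.0, 0.029, -0.0], [0.029, 1.0, 0.0], [0.0, 0.0, -1.0]]
ft_force: [-0.8, -0.0, 0.1]
opening: 0.6
gripper_force: 0.7
```

Call:
jog_arm(motion=[[[-1, 0, 0, 0], [-1.5, 0, 0, 0], [-2, 0, 0, 0], [-2.5, 0, 0, 0], [-3, 0, 0, 0]]])

```text
time_s: 5.92
tcp_pos: [388.4, -293.4, 40.9]
ee_rot: [[-1.0, 0.028, -0.003], [0.028, 1.0, 0.002], [0.003, 0.002, -1.0]]
ft_force: [-10.0, -1.8, 5.7]
opening: 0.3
gripper_force: 5.2
```

Call:
jog_arm(motion=[[[-0.5, 0, 0, 0], [-0.5, 0, 0, 0], [-0.5, 0, 0, 0], [0, 0, 0, 0], [8, 0, 0, 0]]])

```text
time_s: 6.33
tcp_pos: [382.4, -294.0, 41.2]
ee_rot: [[-1.0, 0.029, 0.001], [0.029, 1.0, -0.001], [-0.001, -0.001, -1.0]]
ft_force: [0.5, 0.9, -0.5]
opening: -0.0
gripper_force: 0.0
```

Call:
jog_arm(motion=[[[20, 0, -10, 0], [25, 0, -40, 0], [25, 0, -80, 0], [25, 0, -120, 0], [25, 0, -160, 0]]])

```text
time_s: 6.75
tcp_pos: [356.7, -292.8, 202.9]
ee_rot: [[-1.0, 0.029, 0.001], [0.029, 1.0, -0.0], [-0.001, -0.0, -1.0]]
ft_force: [0.9, -1.8, -0.1]
opening: 0.5
gripper_force: 0.0
```

Run:
```python
from h import *
s=manip.get_state();print(s["tcp_pos"],s["time_s"])
f={c:manip.grab_frame(c) for c in("top","side")}
a=f["top"]["image"][205:275,325:425,::-1];b=f["side"]["image"][195:265,290:390,::-1]
cv2.imwrite("pics/c2.png",cv2.resize(np.hstack([a,b]),None,fx=4,fy=4,interpolation=cv2.INTER_CUBIC))
```

```text
[ 356.68010078 -292.82670077  202.94775572] 6.75
```

View pics/c2.png

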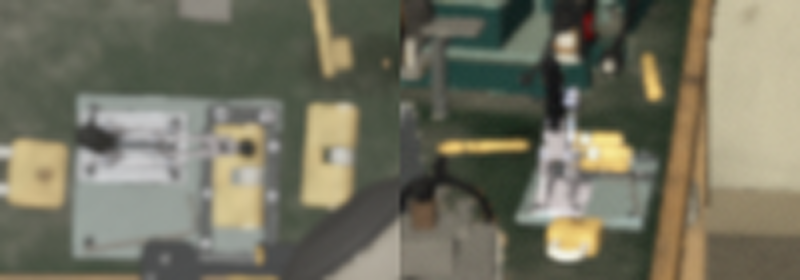

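The top view shows the cylinder's end at crop row ~125, touching the stop block under the foot. The lever is still upright, and the other things haven't moved. Next I move behind the lever.

Call:
jog_arm(motion=[[[-30, 20, 0, 0], [-60, 42, 0, 0], [-93, 65, 0, 0], [-93, 65, 20, 0], [-93, 65, 40, 0]]])

```text
time_s: 7.27
tcp_pos: [454.0, -229.6, 160.9]
ee_rot: [[-1.0, 0.025, 0.003], [0.025, 1.0, -0.002], [-0.003, -0.001, -1.0]]
ft_force: [-0.8, -0.6, -0.2]
opening: 0.7
gripper_force: 0.0
```

Call:
jog_arm(motion=[[[0, 0, 15, 0], [0, 0, 21, 0], [0, 4, 21, 0], [0, 8, 21, 0], [0, 12, 21, 0]]])

```text
time_s: 7.68
tcp_pos: [452.5, -218.7, 141.0]
ee_rot: [[-1.0, 0.029, 0.001], [0.029, 1.0, -0.001], [-0.001, -0.001, -1.0]]
ft_force: [-0.8, 0.3, 0.4]
opening: 0.4
gripper_force: 0.0
```

Call:
jog_arm(motion=[[[0, 8, 0, 0], [0, 16, 0, 0], [0, 24, 0, 0], [0, 31, 2, 0], [0, 38, 5, 0]]])

```text
time_s: 8.1
tcp_pos: [453.4, -179.9, 135.4]
ee_rot: [[-1.0, 0.028, 0.001], [0.028, 1.0, -0.0], [-0.001, -0.0, -1.0]]
ft_force: [1.0, -0.6, -0.0]
opening: 0.5
gripper_force: 0.3
```

Call:
jog_arm(motion=[[[0, 4, 4, 0], [0, 7, 7, 0], [0, 10, 10, 0], [0, 13, 14, 0], [0, 15, 18, 0]]])

```text
time_s: 8.52
tcp_pos: [453.6, -165.5, 116.7]
ee_rot: [[-1.0, 0.029, -0.0], [0.029, 1.0, 0.0], [0.0, 0.0, -1.0]]
ft_force: [-0.4, 0.7, 0.8]
opening: 0.3
gripper_force: 0.3
```

Run:
```python
from h import *
f={c:manip.grab_frame(c) for c in("top","side")}
a=f["top"]["image"][205:275,325:425,::-1];b=f["side"]["image"][195:265,290:390,::-1]
cv2.imwrite("pics/c3.png",cv2.resize(np.hstack([a,b]),None,fx=4,fy=4,interpolation=cv2.INTER_CUBIC))
```

```text
(no output)
```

View pics/c3.png

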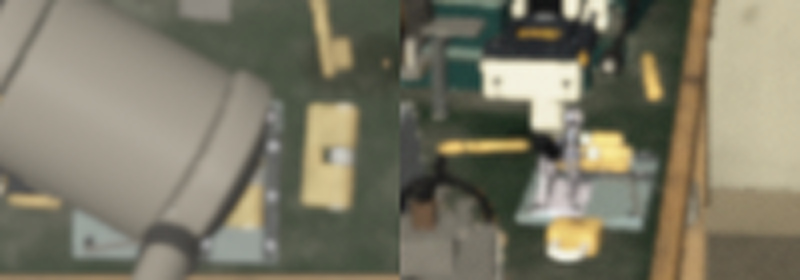

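The side view shows the lever swung over, with the grip under the fingertips at crop (545,145). The cylinder is unmoved, so I continue down past the dead point.

Call:
jog_arm(motion=[[[0, 3, 3, 0], [0, 6, 7, 0], [0, 8, 10, 0], [0, 9, 13, 0], [0, 10, 16, 0]]])

```text
time_s: 9.03
tcp_pos: [454.3, -155.7, 101.3]
ee_rot: [[-1.0, 0.029, 0.001], [0.029, 1.0, -0.0], [-0.001, -0.0, -1.0]]
ft_force: [-0.6, -0.1, 4.6]
opening: 0.3
gripper_force: 2.3
```

Call:
jog_arm(motion=[[[0, 1, 3, 0], [0, 2, 5, 0], [0, 2, 7, 0], [0, 3, 8, 0], [0, 3, 9, 0]]])

```text
time_s: 9.45
tcp_pos: [453.8, -152.4, 91.8]
ee_rot: [[-1.0, 0.029, -0.001], [0.029, 1.0, 0.001], [0.001, 0.001, -1.0]]
ft_force: [-0.1, -0.1, 0.4]
opening: 0.8
gripper_force: 0.0
```

Call:
jog_arm(motion=[[[0, 0, 1, 0], [0, 0, 1.5, 0], [0, 0, 2, 0], [0, 0, 2, 0], [0, 0, 2, 0]]])

```text
time_s: 9.87
tcp_pos: [454.0, -152.6, 90.9]
ee_rot: [[-1.0, 0.029, 0.0], [0.029, 1.0, 0.0], [-0.0, 0.0, -1.0]]
ft_force: [-3.0, 2.8, 9.3]
opening: 0.6
gripper_force: 4.4
```

Call:
jog_arm(motion=[[[0, 0, -20, 0], [0, 0, -50, 0], [0, 0, -90, 0], [20, 0, -130, 0], [50, 0, -150, 0]]])

```text
time_s: 10.28
tcp_pos: [406.1, -152.3, 243.6]
ee_rot: [[-1.0, 0.028, 0.006], [0.028, 1.0, -0.003], [-0.006, -0.003, -1.0]]
ft_force: [-0.3, -0.7, 0.1]
opening: 0.3
gripper_force: 0.0
```

Call:
jog_arm(motion=[[[20, 30, 0, 0], [40, 60, 0, 0], [60, 90, 0, 0], [60, 125, 0, 0], [60, 160, 0, 0]]])

```text
time_s: 10.7
tcp_pos: [347.6, 11.4, 240.5]
ee_rot: [[-1.0, 0.031, 0.001], [0.031, 1.0, -0.0], [-0.001, -0.0, -1.0]]
ft_force: [0.9, 1.0, 0.4]
opening: 0.9
gripper_force: 0.0
```

Run:
```python
from h import *
s=manip.get_state();print(s["tcp_pos"],s["time_s"])
f={c:manip.grab_frame(c) for c in("top","side")}
a=f["top"]["image"][205:275,325:425,::-1];b=f["side"]["image"][195:265,290:390,::-1]
cv2.imwrite("pics/c4.png",cv2.resize(np.hstack([a,b]),None,fx=4,fy=4,interpolation=cv2.INTER_CUBIC))
```

```text
[347.56851976  11.38047835 240.5278737 ] 10.7
```

View pics/c4.png

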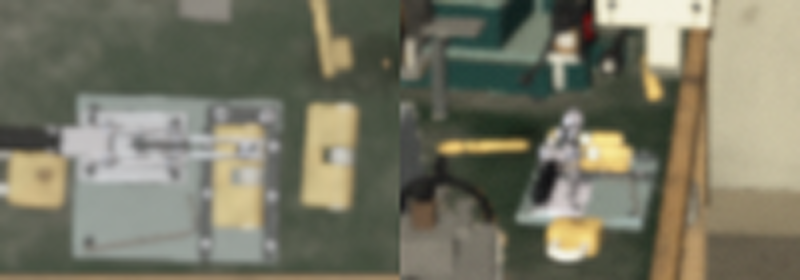

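The lever lies level at crop (30,138), and the foot is down on the cylinder at (245,145) with its end at the stop. The other things are unmoved and the hand is clear, so I'm handing in the job.

```bash
python3 -c "
from workcell import manip
print(manip.job_done())"
```

```text
the job is handed in; nothing more can be done
None
```

I pushed the cylinder home against the stop, pressed the lever past its dead point until it snapped over with the foot down on the cylinder, and handed the job in with the hand clear; the hand-in returned no verdict.

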